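# Seat a valve body in its nest by feel, then close the hinged clamp

## Robot

A 6-joint arm with a two-finger parallel gripper is mounted at the origin on a cart in front of the work surface, level with it; the furniture and walls round the work are solid. World frame = base frame: x ahead of the robot, y to its left, z up, the work surface at z = 0. Lengths are in mm, angles in rad, forces in N, time in s.
With the tool pointing down it reaches from about 275 to 750 mm from the base axis. Payload 10.2 kg.
Tool frame: the origin (TCP) lies between the finger pads; the fingertips stand 11 mm ahead of it and the grasp point (between the pads) lies 8 mm behind it (ctrl.tip_extent is the distance from the TCP to the fingertips, in mm); z points along the fingers, y is the direction in which the jaws open and shut (so a half turn about z gives the same grasp; the last joint's range is limited). The gripper opens to 85 mm and grips with 20 to 120 N. Pads are 22 mm wide; open, the fingers measure 114 mm over their backs; the gripper's body (76 mm by 85 mm) begins 54 mm behind the grasp point. The pads swing forward as they close: fully open they stand 13 mm farther back than shut.
Start: joints at [-1.561, 0.313, 1.498, -0, 1.331, -0.223], TCP at [121.105, -510.847, 242.294] pointing down, gripper open.
Joint ranges: [-2.94, 2.94], [-0.97, 2.17], [0.19, 2.56], [-1.23, 4.37], [0.02, 3.11], [-2.88, 2.88]. Speed limits (rad/s): [2.39, 2.39, 3.01, 3.14, 3.14, 3.14].

## Interface

Orientations are given as a unit quaternion [w, x, y, z].
In Python, from rig import ctrl gives the robot as it stands.
- The arm moves only by the tool apply_moves, never from a script. Its argument "commands" is a list of rows, each a list of 5 numbers: the finger opening in cm, from 0 to 8.54, then the shift along the tool's x, y, z in cm, then the turn about the tool's z in rad. In form: [[jaw, dx, dy, dz, roll], ...]. A call has 1 to 12 rows; each row shifts and turns the commanded pose from where the row before left it, along the tool's axes as they then stand; what a row does not reach is not made up. A row lasts 1/12 s, in which the tool goes at most 41.7 mm and 7.16 degrees, less where a joint would pass 70% of its speed; a pose out of reach is approached as far as the arm can. A call with a gripper value outside its range is refused whole. The fingers move at their own pace and stop on an object; "squeeze" is the grip in N (left out, the last holds). Time passes only in rows, so rows that do not move let the fingers close. It gives the time, the measured TCP pose, the force and the opening at its end, in the units of the state.
- ctrl.sense(): the state, without advancing time (a new reading comes with each control period).
- ctrl.capture(name): name is "scene" or "top" or "wrist"; returns the picture (420x560x3 uint8, red, green, blue); there is no depth.
- ctrl.camera_info(name): a dict with "fov_y" (degrees; the focal length in pixels is half the picture's height over the tangent of half this angle, whatever the lens; pixels are square), "cx", "cy" (the principal point, pixels), "camera_from_world" (4x4, takes a point from world to camera coordinates). Camera axes: x right, y down, z forward; pixel columns grow to the right and rows downward; lengths in mm; the calibration is good to about 2 mm. A picture is of the moment at which its call begins: read the wrist's pose just before it. camera_info takes no time and is no camera call; for the wrist camera it gives the pose at the moment of the call.
- ctrl.finish_job(): hands the job in, once; it reports no verdict.
The state is a dict: "time_s": time; "joints": joint angles; "dq": joint speeds; "tau": joint torques, N m; "eef_pos": TCP position; "ee_rot": TCP orientation; "force": force on the tool from outside, world axes, zero at the start; "wrist_torque": the same for the moment, N m; "grip_width": opening from 0.0 (shut) to 1.0 (fully open).
Only numpy, scipy, OpenCV 4.12 (cv2) and the standard library are available. Lean on these libraries where they do the work, as an engineer would, in place of code of your own. Each camera call takes 0.05 s, during which the arm holds its last target.

## Task

Put the square valve body into the round nest of the clamping fixture and, pressing it down only lightly, turn it until the slot in its foot drops over the rib hidden at the bottom of the nest, so that it sits fully down. Only when you have felt that it is fully down, gently swing the hinged clamp strap over until its pad rests on the valve body, and let go of everything. Do not force the part, and leave the other things on the bench where they are.

Things in the scene. Friction and masses are not known exactly. Their poses are not given: they have to be found in the camera images.
- valve_body: The workpiece, loose, aluminium, about 0.15 kg, 70 mm tall, upright on the bench in front of the feed track. Origin: centre of its underside; z up. Square head 26x26 mm from z = 30 to 70 mm, faces along its x and y, flat top: grip two opposite faces. Round spigot of 28 mm diameter from z = 0 to 30 mm. Half a turn about z makes no difference.
- foot (a point): Centre of the valve body's underside, axes as the valve body's. Across the foot runs a slot 10 mm wide and 9 mm deep along the x axis, open at both ends and below. The two head faces that look along x (the ends of the slot) carry a round brass-ringed port.
- fixture: Clamping fixture, fixed, behind the feed track: dark steel base plate 66 mm (x) by 146 mm (y from -46 to +100), 12 mm thick; aluminium nest block 64x64 mm with its top 38 mm above the bench; two hinge cheeks 103 mm high at y = +85 mm. Origin: on the bench under the axis of the bore in the block. Its y axis points from the nest to the hinge.
- nest_mouth (a point): Centre of the mouth of the round bore in the nest block, 38 mm above the bench; axes as the fixture's. The bore is 30 mm in diameter and 26 mm deep, with a small chamfer at the mouth.
- nest_floor (a point): Centre of the bore's floor, 12 mm above the bench. Across it lies a rib 7 mm wide, 7 mm high, 27 mm long. Its direction is not measured: within 0.6 rad either way of the fixture's x axis, other each time, fixed. Unless the slot is within about 0.1 rad of it, the part stands on the rib, 7 mm high; lined up it drops to the floor. Once it has dropped, the rib resists further turning hard.
- clamp (a joint): Angle of the hinged strap, rad: 0 = level, its pad resting on a fully seated valve body; stop at -0.03; grows as it swings up and away; starts at 1.7 to 1.95 (beyond upright), limit 2.0. The hinge has friction (about 2 N at the handle): the strap stays where it is left. Over a part standing 7 mm high it stops at about 0.045.
- clamp_hinge (a point): Point on the strap's hinge axis, 93 mm above the bench, 85 mm from the nest axis along the fixture's +y. The axis is parallel to the fixture's x. The steel strap is 24 mm wide, 10 mm thick and reaches 105 mm from the axis; its sprung pad (20 mm diameter, 6 mm high, gives 3 mm with 3 N) is under it, 85 mm from the axis.
- clamp_handle (a point): Middle of the strap's black handle: a round bar of 12 mm diameter that sticks out sideways from the strap along the fixture's -x, from 12 to 68 mm beside the strap's middle line (this point: 45 mm), 80 mm from the hinge axis. It can be pinched from above and led round the hinge, or pushed.
- press1: Arbor press that stands on the bench to the right of the fixture, fixed, an obstacle: column, levers and handle within 0.10 m of its origin in x and from 0.11 m right to 0.08 m left of it in y, up to 0.63 m high. Origin: on the bench, about under its column. Keep the arm clear of it; swing past it close to the robot.
- press2: A second arbor press, fixed, farther right, an obstacle that stands between the arm's start and the work: within 0.12 m of its origin, up to 0.44 m high. Origin: on the bench, about under its column.
- turned_0: Bystander, loose: small turned brass-coloured part with a steel pin, 22 mm diameter, 20 mm high; origin under its centre.
- turned_1: Bystander: another such turned part.
- turned_2: Bystander: another such turned part.
- offcut: Bystander, loose: short wooden offcut 45x85x22 mm; origin under its centre.
- parts_jar: Bystander, loose: jar with a screw lid, 65 mm diameter, 60 mm high; origin under its centre.
- part_track: Feed track, fixed, an obstacle between the valve body's start and the fixture: a low rail about 35 mm wide along y, 47 mm high, with a stop block and toggle up to 90 mm high on its right half.
There are look-alikes about, which are no part of the job. There is more than one size of the valve_body; the job needs the larger.

How it is judged:
By the outcome, as a careful person would: the job done as asked, in the order asked, and still so for the second after the job is handed in, with the robot touching nothing.
It also fails if it takes over 72 s, if anything falls off the work surface, if the arm or the gripper's body presses on something with over 40 N, if the wrist force passes 120 N, or if a joint passes its speed limit or range.

## Working session

There is one attempt and no reset: what is moved stays moved. The work goes in short steps, Python scripts to look and compute and a tool call to move; the robot and the scene stay as the last step left them, time stands still between calls to the robot, and variables do not carry over. Pictures are saved under pics/ and viewed, and the job is handed in when it is done.

Besides the shell and the picture viewer there is one more tool, called after "Call:" as name([rows], argument=value, ...), one row to a line, values as JSON. apply_moves: Moves the arm, as the interface text tells. Its arguments: {"type":"object","properties":{"commands":{"type":"array"},"squeeze":{"type":"number"}},"required":["commands"]}

```bash
ls; mkdir -p pics
python3 - <<'E'
from rig import ctrl
import cv2,numpy as np
print(ctrl.sense())
for n in("scene","top","wrist"):
    im=ctrl.capture(n); cv2.imwrite(f"pics/{n}0.png",im[:,:,::-1]); 
    i=ctrl.camera_info(n); print(n,i["fov_y"],i["cx"],i["cy"]); print(np.round(i["camera_from_world"],3))
E
```

```text
pics
{'time_s': 0.0, 'joints': array([-1.56142769e+00,  3.13460957e-01,  1.49845066e+00, -7.75849861e-06,
        1.33102353e+00, -2.23411227e-01]), 'dq': array([ 0.00153359, -0.00016722, -0.00047505, -0.00032099,  0.00075096,
       -0.0021644 ]), 'tau': array([ 1.20403911e-04, -4.12271261e+01, -2.59742600e+01, -2.06619329e-04,
        4.17665608e-03, -1.50545816e-06]), 'eef_pos': array([ 121.08688379, -510.58465255,  241.7243593 ]), 'ee_rot': array([-6.67805986e-04,  9.93234004e-01,  1.16128219e-01,  6.79542457e-05]), 'force': array([-0.7226606 , -0.91848836,  0.39410366]), 'wrist_torque': array([-0.0326484 , -0.00234169, -0.04564596]), 'grip_width': 1.0025953822846927}
scene 49.14553199159179 272.884896473616 210.86982644197332
[[-5.12000e-01 -8.59000e-01  3.00000e-03  2.74001e+02]
 [-4.82000e-01  2.84000e-01 -8.29000e-01  2.76247e+02]
 [ 7.12000e-01 -4.26000e-01 -5.59000e-01  9.12417e+02]
 [ 0.00000e+00  0.00000e+00  0.00000e+00  1.00000e+00]]
top 48.41467942815746 280.590900209308 218.5169271344051
[[ 3.000000e-03 -1.000000e+00  1.300000e-02  4.142800e+01]
 [-9.960000e-01 -4.000000e-03 -9.100000e-02  4.756040e+02]
 [ 9.100000e-02 -1.300000e-02 -9.960000e-01  1.312902e+03]
 [ 0.000000e+00  0.000000e+00  0.000000e+00  1.000000e+00]]
wrist 61.715008356500455 281.6824161712766 207.01528798559025
[[ 2.31000e-01 -9.73000e-01 -1.00000e-03 -5.25539e+02]
 [-9.40000e-01 -2.23000e-01  2.59000e-01 -3.39740e+01]
 [-2.52000e-01 -5.80000e-02 -9.66000e-01  3.78807e+02]
 [ 0.00000e+00  0.00000e+00  0.00000e+00  1.00000e+00]]
```

View pics/scene0.png

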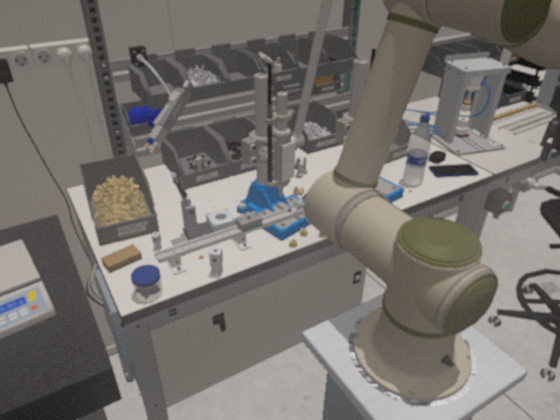

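View pics/top0.png

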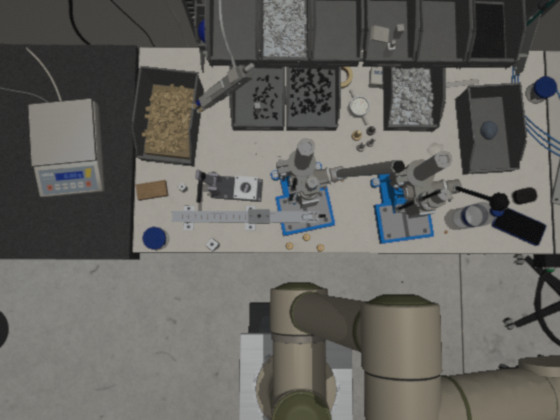

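View pics/wrist0.png

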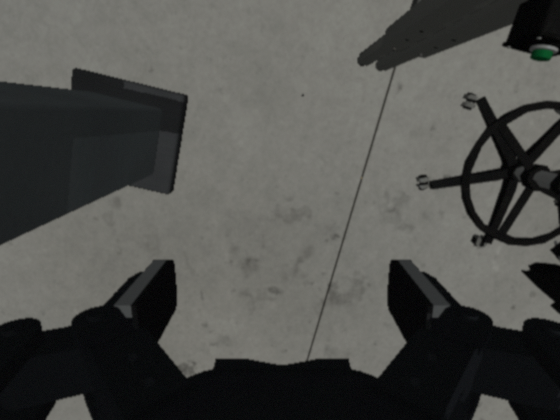

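```bash
cat > h.py <<'E'
from rig import ctrl
import cv2,numpy as np
def ray(n,u,v,info=None):
    i=info or ctrl.camera_info(n); f=210/np.tan(np.radians(i["fov_y"]/2)); T=np.array(i["camera_from_world"])
    R,t=T[:3,:3],T[:3,3]; d=R.T@np.array([(u-i["cx"])/f,(v-i["cy"])/f,1]); return -R.T@t,d/np.linalg.norm(d)
def atz(n,u,v,z,info=None):
    c,d=ray(n,u,v,info); return c+d*(z-c[2])/d[2]
def tri(rs):
    A=np.zeros((3,3));b=np.zeros(3)
    for c,d in rs:
        P=np.eye(3)-np.outer(d,d);A+=P;b+=P@c
    p=np.linalg.solve(A,b);return p,[np.linalg.norm((np.eye(3)-np.outer(d,d))@(p-c)) for c,d in rs]
def proj(n,p,info=None):
    i=info or ctrl.camera_info(n); f=210/np.tan(np.radians(i["fov_y"]/2)); T=np.array(i["camera_from_world"])
    q=T[:3,:3]@np.array(p)+T[:3,3]; return np.array([f*q[0]/q[2]+i["cx"],f*q[1]/q[2]+i["cy"]])
def crop(src,x0,y0,x1,y1,k,out):
    im=cv2.imread(src)[y0:y1,x0:x1]; cv2.imwrite(out,cv2.resize(im,None,fx=k,fy=k,interpolation=cv2.INTER_CUBIC))
E
python3 - <<'E'
from h import *
crop("pics/top0.png",130,160,330,260,4,"pics/ctop.png")
crop("pics/scene0.png",90,160,330,310,3,"pics/cscene.png")
for u,v in [(211,244),(182,188),(245,187),(305,160),(420,180),(290,246),(307,238),(320,248)]: print(u,v,np.round(atz("top",u,v,40)))
E
```

```text
211 244 [401. 238.  40.]
182 188 [559. 322.  40.]
245 187 [563. 144.  40.]
305 160 [642. -26.  40.]
420 180 [ 585. -354.   40.]
290 246 [397.  17.  40.]
307 238 [419. -31.  40.]
320 248 [391. -68.  40.]
```

View pics/ctop.png

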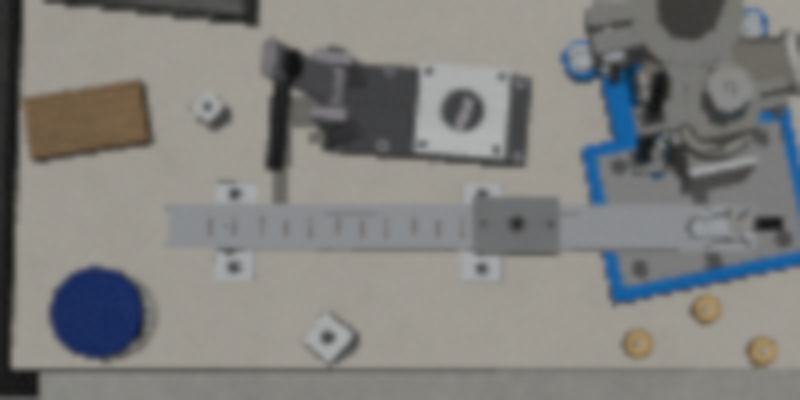

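View pics/cscene.png

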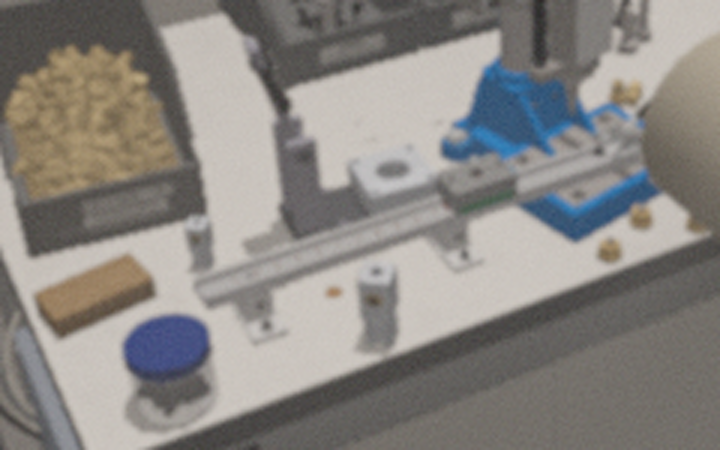

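Candidates for the valve body: the larger square part at top (211,244) / scene (216,262), in front of the track, and a smaller one at top (182,188) / scene (157,241), which is behind the track near the offcut. I choose the first: the crop shows it clearly larger and in front of the track. The fixture is at top (245,187). I'll swing past the presses close to the robot.

Call:
apply_moves([
  [8.5, 0, 0, 0, 0.117],
  [8.5, 0, 0, 0, 0.116],
  [8.5, 1.6, -3.2, 0, 0],
  [8.5, 1.6, -3.2, 0, 0],
  [8.5, 1.6, -3.2, 0, 0],
  [8.5, 1.6, -3.2, 0, 0],
  [8.5, 1.6, -3.2, 0, 0],
  [8.5, 2.2, -2.9, 0, 0],
  [8.5, 2.2, -2.9, 0, 0],
  [8.5, 2.2, -2.9, 0, 0],
  [8.5, 2.2, -2.9, 0, 0],
  [8.5, 2.2, -2.9, 0, 0],
])

```text
time_s: 1.15
eef_pos: [311.7, -204.2, 242.4]
ee_rot: [0.0, 1.0, -0.0, 0.0]
force: [1.2, -1.2, 0.0]
grip_width: 0.995
```

Call:
apply_moves([
  [8.5, 1.5, -3.6, 0, 0],
  [8.5, 1.5, -3.6, 0, 0],
  [8.5, 1.5, -3.6, 0, 0],
  [8.5, 1.5, -3.6, 0, 0],
  [8.5, 0, -3.6, 0, 0],
  [8.5, 0, -3.6, 0, 0],
  [8.5, 0, -3.6, 0, 0],
  [8.5, 0, -3.6, 0, 0],
  [8.5, 0, -3.6, 0, 0],
  [8.5, 0, -3.6, 0, 0],
  [8.5, 0, -3.6, 0, 0],
  [8.5, 0, 0, 0, 0],
])

```text
time_s: 2.15
eef_pos: [370.3, 194.6, 242.1]
ee_rot: [-0.001, 1.0, 0.003, -0.0]
force: [0.2, -0.2, 0.1]
grip_width: 0.999
```

Run:
```python
from h import *
s=ctrl.sense();print(s["time_s"],s["eef_pos"],s["joints"])
i=ctrl.camera_info("wrist");im=ctrl.capture("wrist");cv2.imwrite("pics/w1.png",im[:,:,::-1]);import pickle;pickle.dump(i,open("w1.pkl","wb"))
T=np.array(i["camera_from_world"]);print(np.round(-T[:3,:3].T@T[:3,3]), np.round(T[:3,:3],2))
for n in("top","scene"):cv2.imwrite(f"pics/{n}1.png",ctrl.capture(n)[:,:,::-1])
```

```text
2.15 [370.29901932 194.62430333 242.14431297] [2.01332974e-01 7.43903352e-02 1.79047849e+00 1.46402467e-03
 1.27677342e+00 1.76628892e+00]
[436. 194. 374.] [[ 0.01 -1.   -0.  ]
 [-0.97 -0.01  0.26]
 [-0.26  0.   -0.97]]
```

View pics/w1.png

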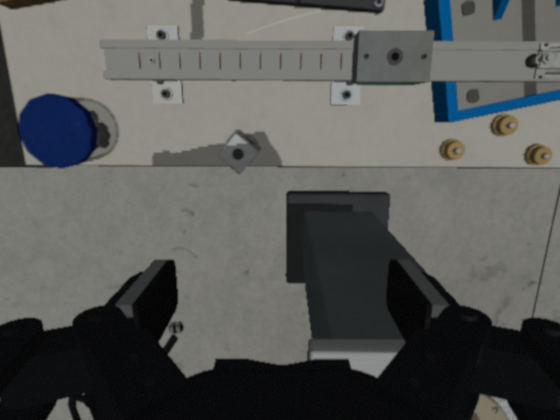

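Run:
```python
from h import *
import numpy as np
a=cv2.imread("pics/w1.png")[120:185,200:290];b=cv2.imread("pics/top1.png")[225:260,190:240]
a=cv2.resize(a,None,fx=6,fy=6,interpolation=2)[:390,:];b=cv2.resize(b,None,fx=5,fy=5,interpolation=2)
c=np.zeros((400,800,3),np.uint8);c[:a.shape[0],:a.shape[1]]=a;c[:b.shape[0],545:545+b.shape[1]]=b
cv2.imwrite("pics/v1.png",c)
```

```text
(no output)
```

View pics/v1.png

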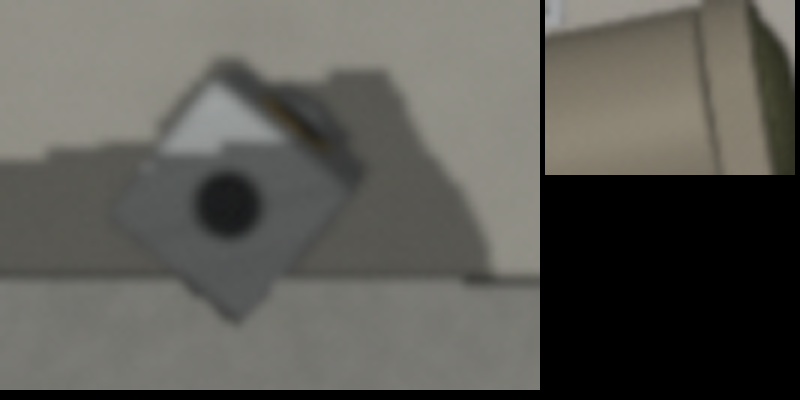

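Run:
```python
from h import *
import pickle
i=pickle.load(open("w1.pkl","rb"))
print(tri([ray("wrist",237.6,153.8,i),ray("top",211.8,244.1)]), tri([ray("wrist",237.6,153.8,i),ray("top",211.8,244.1),ray("scene",90+378/3-.3,160+271/3-.3)]))
P=[atz("wrist",200+u/6-.4,120+v/6-.4,70,i) for u,v in[(212,80),(352,182),(238,322),(112,212)]]
print(np.round(P,1))
for k in range(4):
    d=P[(k+1)%4]-P[k];print(np.linalg.norm(d),np.arctan2(d[1],d[0]))
# fixture
print([np.round(atz("top",130+u/4,160+v/4,38),1) for u,v in [(421,66),(510,70),(507,160),(415,155),(463,110)]])
```

```text
(array([400.36373016, 232.76794641,  61.82652328]), [np.float64(0.2289857537302357), np.float64(0.2289857537302326)]) (array([401.03872062, 232.25917528,  70.55838958]), [np.float64(0.4607851723701712), np.float64(1.31706442864033), np.float64(1.4223645832854181)])
[[418.9 233.8  70. ]
 [404.7 214.1  70. ]
 [384.4 231.   70. ]
 [400.2 248.7  70. ]]
24.222215361655724 -2.1972112402382575
26.39281732397147 2.449390862333443
23.755653527696964 0.8401406653192448
23.891091972309958 -0.6741302024037527
[array([593.3, 172.3,  38. ]), array([590.8, 109.1,  38. ]), array([526.3, 110.8,  38. ]), array([529.6, 175.8,  38. ]), array([561.9, 142.2,  38. ])]
```

Call:
apply_moves([
  [8.5, 1.5, -1.87, 0, 0],
  [8.5, 1.5, -1.87, 0, 0],
  [8.5, 0, 0, 0.8, 0.113],
  [8.5, 0, 0, 0.8, 0.113],
  [8.5, 0, 0, 0.8, 0.113],
  [8.5, 0, 0, 0.8, 0.113],
  [8.5, 0, 0, 0.8, 0.113],
  [8.5, 0, 0, 0.8, 0.113],
  [8.5, 0, 0, 0, 0],
  [8.5, 0, 0, 0, 0],
])

```text
time_s: 3.13
eef_pos: [401.5, 226.3, 194.3]
ee_rot: [0.0, 0.943, -0.332, -0.0]
force: [0.5, -0.4, 0.3]
grip_width: 0.998
```

```bash
cat >> h.py <<'E'
import pickle
def wl(name):
    s=ctrl.sense();i=ctrl.camera_info("wrist");im=ctrl.capture("wrist");cv2.imwrite(f"pics/{name}.png",im[:,:,::-1]);pickle.dump(i,open(name+".pkl","wb"))
    w,x,y,z=s["ee_rot"];print("t",round(s["time_s"],2),"pos",np.round(s["eef_pos"],1),"yaw",round(float(np.arctan2(2*(x*y+w*z),1-2*(y*y+z*z))),4),"q6",round(s["joints"][5],2),"F",np.round(s["force"],1),"M",np.round(s["wrist_torque"],2),"g",round(s["grip_width"],3));return i
E
python3 - <<'E'
from h import *
wl("w2")
E
```

```text
t 3.13 pos [401.5 226.3 194.3] yaw -0.6768 q6 2.51 F [ 0.5 -0.4  0.3] M [ 0.06 -0.03  0.  ] g 0.998
```

View pics/w2.png

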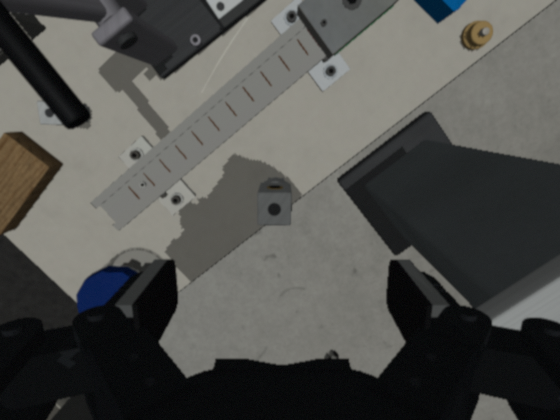

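Run:
```python
from h import *
crop("pics/w2.png",240,165,310,240,8,"pics/v2.png")
i=pickle.load(open("w2.pkl","rb"));j=pickle.load(open("w1.pkl","rb"))
print(np.round(atz("wrist",274,209,70,i),1),tri([ray("wrist",274,209,i),ray("wrist",237.6,153.8,j)]),"jar",atz("top",154,238,60))
```

```text
[401.3 232.9  70. ] (array([402.04953892, 231.63442509,  74.99827368]), [np.float64(0.3646181765098722), np.float64(0.36461817650983164)]) jar [416.7290144  391.92189973  60.        ]
```

View pics/v2.png

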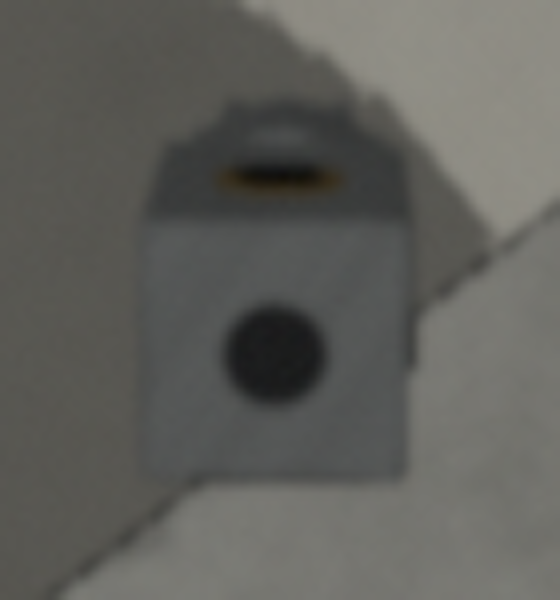

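Call:
apply_moves([
  [8.5, -0.42, -0.48, 2.5, 0],
  [8.5, 0, 0, 3.0, 0],
  [8.5, 0, 0, 3.0, 0],
  [8.5, 0, 0, 0.5, 0],
  [8.5, 0, 0, 0, 0],
])

```text
time_s: 3.6
eef_pos: [400.7, 233.4, 103.8]
ee_rot: [0.001, 0.943, -0.332, -0.001]
force: [0.6, -0.0, 0.2]
grip_width: 0.993
```

Run:
```python
from h import *
i=wl("w3")
print(proj("wrist",(401.3,232.8,70),i))
```

```text
t 3.6 pos [400.7 233.4 103.8] yaw -0.6769 q6 2.52 F [ 0.6 -0.   0.2] M [-0.   -0.   -0.01] g 0.993
[280.05493279 246.55993629]
```

View pics/w3.png

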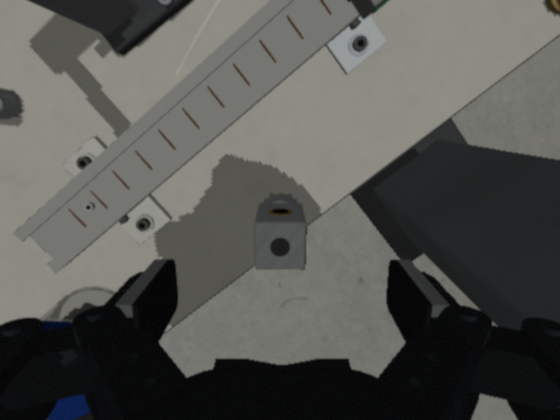

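Call:
apply_moves([
  [8.5, 0, 0, 2.0, 0],
  [8.5, 0, 0, 2.0, 0],
  [8.5, 0, 0, 1.5, 0],
  [8.5, 0, 0, 0, 0],
  [5, 0, 0, 0, 0],
  [3.5, 0, 0, 0, 0],
  [2.4, 0, 0, 0, 0],
  [2.2, 0, 0, 0, 0],
  [2.2, 0, 0, 0, 0],
  [2.2, 0, 0, 0, 0],
  [2.2, 0, 0, 0, 0],
], squeeze=35)

```text
time_s: 4.57
eef_pos: [401.4, 234.0, 50.1]
ee_rot: [-0.0, 0.943, -0.333, 0.001]
force: [-0.9, -1.1, 6.7]
grip_width: 0.302
```

Run:
```python
from h import *
i=wl("w4")
```

```text
t 4.57 pos [401.4 234.   50.1] yaw -0.678 q6 2.52 F [-0.9 -1.1  6.7] M [-0.07  0.2  -0.02] g 0.302
```

View pics/w4.png

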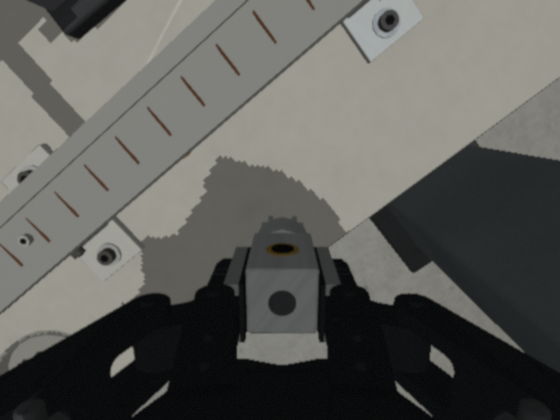

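Call:
apply_moves([
  [2.2, 0, 0, -1.0, 0],
  [2.2, 0, 0, -2.0, 0],
  [2.2, 0, 0, -3.0, 0],
  [2.2, 0, 0, -3.0, 0],
  [2.2, 0, 0, -3.0, 0],
  [2.2, 0, 0, 0, -0.113],
  [2.2, 0, 0, 0, -0.113],
  [2.2, 0, 0, 0, -0.113],
  [2.2, 0, 0, 0, -0.113],
  [2.2, 0, 0, 0, -0.113],
  [2.2, 0, 0, 0, -0.113],
  [2.2, 0, 0, 0, 0],
])

```text
time_s: 5.62
eef_pos: [400.8, 233.8, 169.9]
ee_rot: [-0.0, 1.0, 0.002, 0.0]
force: [0.0, -0.1, -1.0]
grip_width: 0.299
```

Call:
apply_moves([
  [2.2, 0, 3.0, 0, 0],
  [2.2, 0.5, 3.0, 0, 0],
  [2.2, 2.0, 3.0, 0, 0],
  [2.2, 3.0, 0.2, 0, 0],
  [2.2, 3.0, 0, 0, 0],
  [2.2, 0.4, 0, 0, 0],
  [2.2, 0, 0, 0, 0],
  [2.2, 0, 0, 0, 0],
])

```text
time_s: 6.28
eef_pos: [489.2, 142.0, 169.2]
ee_rot: [0.0, 1.0, -0.001, -0.001]
force: [-0.6, 0.6, -2.1]
grip_width: 0.302
```

Run:
```python
from h import *
i=wl("w5")
print(proj("wrist",(562,142.2,38),i))
cv2.imwrite("pics/top5.png",ctrl.capture("top")[:,:,::-1]);cv2.imwrite("pics/sc5.png",ctrl.capture("scene")[:,:,::-1])
```

```text
t 6.28 pos [489.2 142.  169.2] yaw -0.002 q6 1.62 F [-0.6  0.6 -2.1] M [-0.01  0.01 -0.03] g 0.302
[279.69046545 101.84369176]
```

View pics/w5.png

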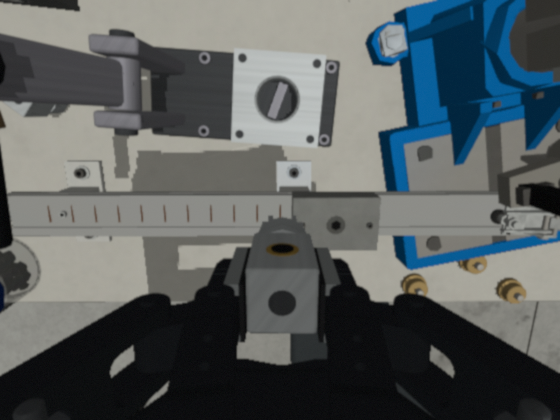

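View pics/sc5.png

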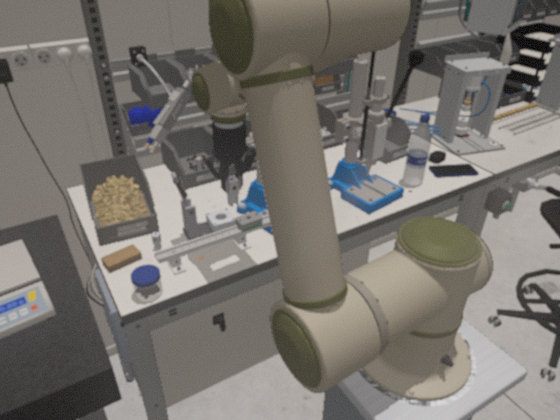

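Run:
```python
from h import *
crop("pics/w5.png",220,40,350,155,5,"pics/v5.png")
```

```text
(no output)
```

View pics/v5.png

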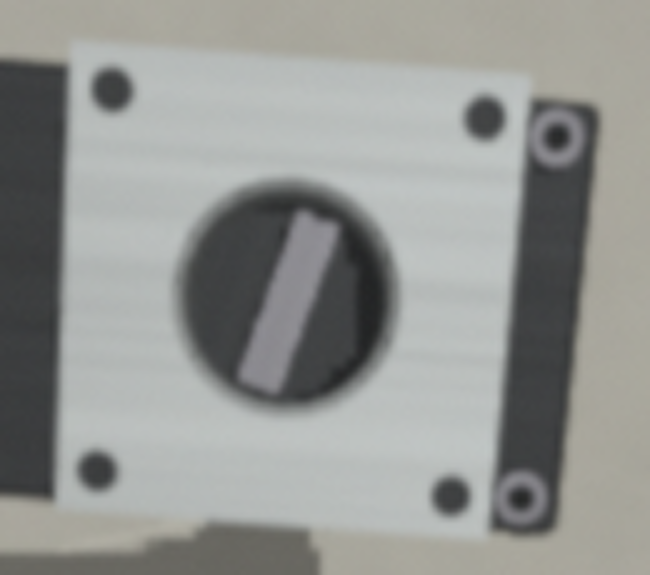

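Run:
```python
from h import *
i=pickle.load(open("w5.pkl","rb"))
f=lambda u,v,z:atz("wrist",220+u/5-.4,40+v/5-.4,z,i)
a,b=f(320,218,19),f(259,388,19);d=a-b;print("rib",a,b,(a+b)/2,np.linalg.norm(d),np.arctan2(d[1],d[0]))
l=f(301,208,19)-f(239,379,19);r=f(340,228,19)-f(280,396,19);print(np.arctan2(l[1],l[0]),np.arctan2(r[1],r[0]))
C=np.array([f(*c,38) for c in[(70,42),(530,75),(490,538),(55,505)]]);print(np.round(C,1),C.mean(0))
e=(C[0]-C[1]+C[3]-C[2]);print("fix y dir",np.arctan2(e[1],e[0])-np.pi/2);print("edges",np.linalg.norm(C[0]-C[1]),np.linalg.norm(C[1]-C[2]))
m=f(287,296,38);print("mouth",m)
# triangulate with top view
for uv in [(463-2,110-2)]:
  print(tri([ray("wrist",220+287/5-.4,40+296/5-.4,i),ray("top",130+463/4-.4,160+110/4-.4)]))
```

```text
rib [576.08760109 139.29286889  19.        ] [551.09308741 148.80070654  19.        ] [563.59034425 144.04678771  19.        ] 26.741815401480352 -0.3634938579115467
-0.36987827456854233 -0.35887737092981664
[[597.7 173.9  38. ]
 [593.4 110.2  38. ]
 [529.7 114.2  38. ]
 [534.7 178.5  38. ]] [563.8717099  144.21890175  38.        ]
fix y dir -0.07274810569832968
edges 63.8645076071258 63.777265834811345
mouth [564.09277801 144.11879717  38.        ]
(array([564.48850289, 144.09992503,  28.54173065]), [np.float64(0.15434822075685783), np.float64(0.15434822075686364)])
```

Run:
```python
from h import *
crop("pics/w5.png",230,220,335,345,5,"pics/v6.png")
i=pickle.load(open("w5.pkl","rb"))
print(atz("wrist",282,302,189,i)," for tcp 489.2 142.0", proj("wrist",(489.2,142,189.2),i))
```

```text
[489.45019308 140.74569618 189.        ]  for tcp 489.2 142.0 [278.47837302 302.9278477 ]
```

View pics/v6.png

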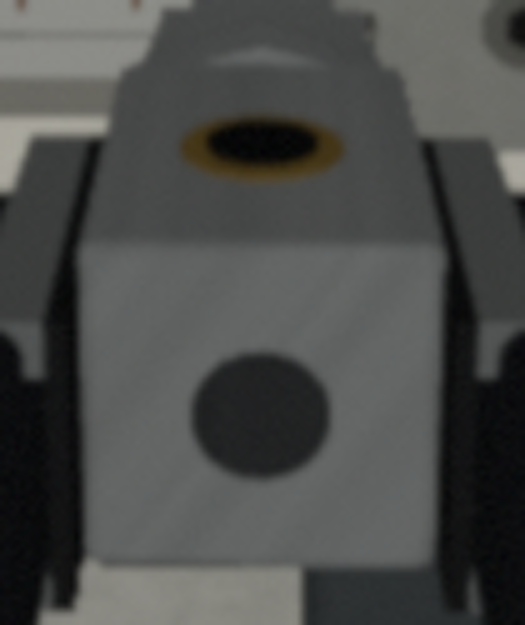

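Call:
apply_moves([
  [2.2, 0, -2.0, 0, 0],
  [2.2, 0, 0, 0, 0.121],
  [2.2, 0, 0, 0, 0.121],
  [2.2, 0, 0, 0, 0.121],
  [2.2, 0, 0, 0, 0],
  [2.2, 0, 0, 0, 0],
])

```text
time_s: 6.93
eef_pos: [489.5, 162.0, 169.5]
ee_rot: [-0.0, 0.984, -0.179, 0.0]
force: [0.1, 0.2, -1.6]
grip_width: 0.301
```

Run:
```python
from h import *
i=wl("w7")
p=proj("wrist",(564,145,38),i);print(p)
x,y=int(p[0])-60,max(0,int(p[1])-55);print(x,y)
crop("pics/w7.png",x,y,x+120,y+110,5,"pics/v7.png")
```

```text
t 6.93 pos [489.5 162.  169.5] yaw -0.3596 q6 2.02 F [ 0.1  0.2 -1.6] M [ 0.03 -0.03  0.02] g 0.301
[265.97487819  98.40660466]
205 43
```

View pics/w7.png

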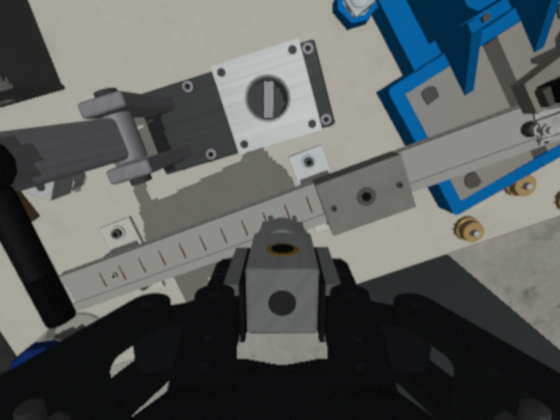

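View pics/v7.png

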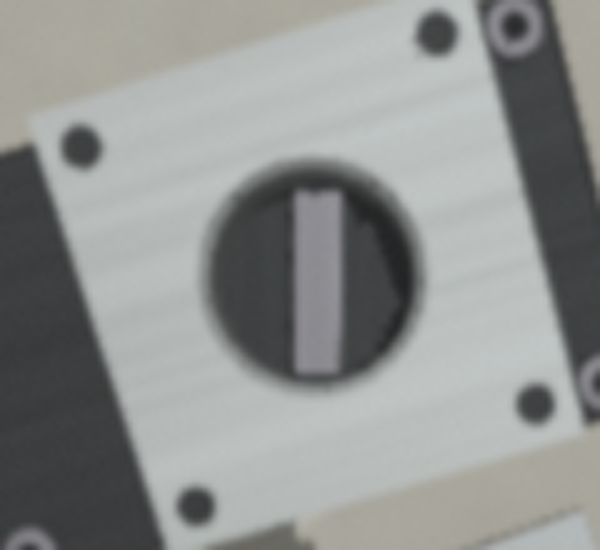

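Run:
```python
from h import *
i=pickle.load(open("w7.pkl","rb"));j=pickle.load(open("w5.pkl","rb"))
print(atz("wrist",267.2,97.2,38,i)); C=[atz("wrist",205+u/5-.4,43+v/5-.4,38,i) for u,v in[(81,147),(437,33),(535,405),(196,506)]]; D=[atz("wrist",220+u/5-.4,40+v/5-.4,38,j) for u,v in[(112,89),(486,117),(451,496),(98,470)]]
print(np.mean(C,0),np.mean(D,0)); print(atz("wrist",282,303,189.3,i))
```

```text
[564.46122969 143.87870474  38.        ]
[563.87657905 144.21319862  38.        ] [563.80083305 144.15490805  38.        ]
[489.29545349 160.88686553 189.3       ]
```

Call:
apply_moves([
  [2.2, 2.5, -0.35, 0, 0],
  [2.2, 2.5, -0.35, 0, 0],
  [2.2, 2.0, -0.35, 0, 0],
  [2.2, 0.57, 0, 0, 0],
  [2.2, 0, 0, 0, 0],
  [2.2, 0, 0, 0, 0],
])

```text
time_s: 7.48
eef_pos: [563.7, 144.9, 169.0]
ee_rot: [0.0, 0.984, -0.18, -0.001]
force: [-0.6, 0.1, -2.1]
grip_width: 0.297
```

Run:
```python
from h import *
wl("w8");cv2.imwrite("pics/sc8.png",ctrl.capture("scene")[:,:,::-1])
crop("pics/sc8.png",120,100,340,265,3,"pics/csc8.png")
```

```text
t 7.48 pos [563.7 144.9 169. ] yaw -0.3619 q6 1.98 F [-0.6  0.1 -2.1] M [ 0.02 -0.03 -0.05] g 0.297
```

View pics/csc8.png

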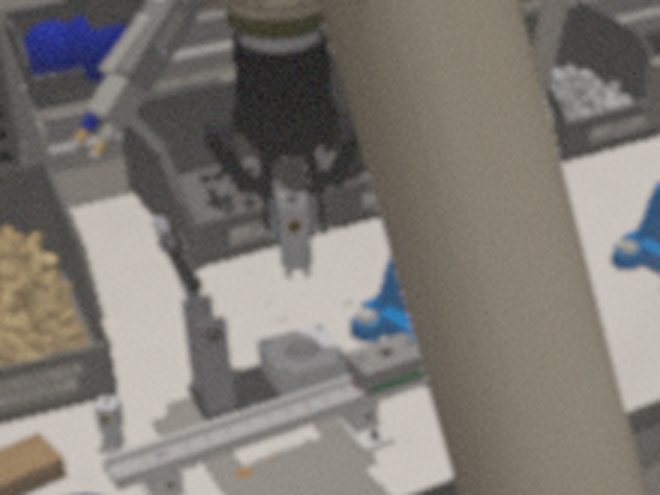

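Call:
apply_moves([
  [2.2, 0, 0, 2.5, 0],
  [2.2, 0, 0, 2.5, 0],
  [2.2, 0, 0, 2.0, 0],
  [2.2, 0, 0, 0.4, 0],
  [2.2, 0, 0, 0, 0],
  [2.2, 0, 0, 0, 0],
])

```text
time_s: 8.08
eef_pos: [564.8, 145.0, 96.6]
ee_rot: [-0.0, 0.984, -0.18, 0.001]
force: [0.6, 0.3, -1.0]
grip_width: 0.296
```

Run:
```python
from h import *
wl("w9");cv2.imwrite("pics/sc9.png",ctrl.capture("scene")[:,:,::-1])
crop("pics/sc9.png",160,150,300,255,5,"pics/csc9.png")
```

```text
t 8.08 pos [564.8 145.   96.6] yaw -0.3626 q6 1.98 F [ 0.6  0.3 -1. ] M [-0.02  0.02  0.03] g 0.296
```

View pics/csc9.png

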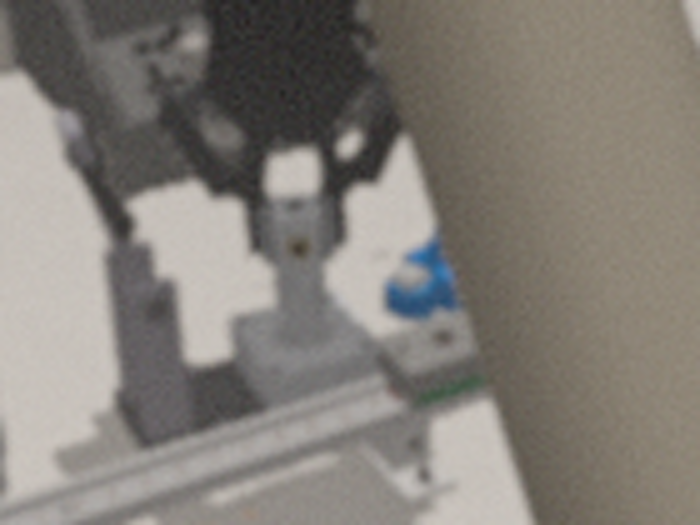

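View pics/w9.png

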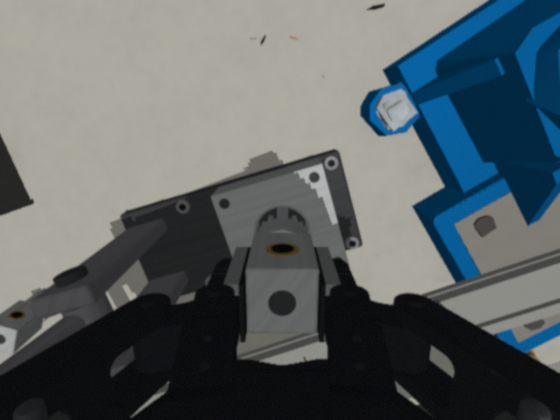

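Call:
apply_moves([
  [2.2, 0, 0, 0.4, 0],
  [2.2, 0, 0, 0.3, 0],
  [2.2, 0, 0, 0.2, 0],
  [2.2, 0, 0, 0.2, 0],
  [2.2, 0, 0, 0, 0],
])

```text
time_s: 8.6
eef_pos: [564.3, 144.7, 83.8]
ee_rot: [0.0, 0.984, -0.181, -0.0]
force: [-0.1, 0.1, -1.6]
grip_width: 0.296
```

Call:
apply_moves([
  [2.2, 0, 0, 0.3, 0],
  [2.2, 0, 0, 0.3, 0],
  [2.2, 0, 0, 0.3, 0],
  [2.2, 0, 0, 0.2, 0],
  [2.2, 0, 0, 0, 0],
])

```text
time_s: 9.02
eef_pos: [564.2, 144.7, 72.7]
ee_rot: [0.0, 0.984, -0.181, -0.0]
force: [-0.2, -0.2, -2.1]
grip_width: 0.298
```

Now past the mouth with no side force. Small steps across the rib height.

Call:
apply_moves([
  [2.2, 0, 0, 0.15, 0],
  [2.2, 0, 0, 0.15, 0],
  [2.2, 0, 0, 0.15, 0],
  [2.2, 0, 0, 0.15, 0],
  [2.2, 0, 0, 0, 0],
])

```text
time_s: 9.43
eef_pos: [564.3, 144.8, 67.0]
ee_rot: [0.0, 0.984, -0.181, -0.0]
force: [1.2, 0.5, -1.9]
grip_width: 0.297
```

Call:
apply_moves([
  [2.2, 0, 0, 0.15, 0],
  [2.2, 0, 0, 0.1, 0],
  [2.2, 0, 0, 0.1, 0],
  [2.2, 0, 0, 0, 0],
  [2.2, 0, 0, 0, 0],
])

```text
time_s: 9.85
eef_pos: [564.5, 144.8, 63.8]
ee_rot: [-0.0, 0.984, -0.181, 0.0]
force: [0.2, -0.9, -1.6]
grip_width: 0.298
```

Call:
apply_moves([
  [2.2, 0, 0, 0.08, 0],
  [2.2, 0, 0, 0.08, 0],
  [2.2, 0, 0, 0, 0],
])

```text
time_s: 10.1
eef_pos: [564.5, 144.8, 62.2]
ee_rot: [-0.0, 0.984, -0.181, 0.0]
force: [0.8, -0.7, -2.0]
grip_width: 0.298
```

Call:
apply_moves([
  [2.2, 0, 0, 0.06, 0],
  [2.2, 0, 0, 0.06, 0],
  [2.2, 0, 0, 0, 0],
])

```text
time_s: 10.35
eef_pos: [564.7, 144.8, 62.2]
ee_rot: [-0.0, 0.984, -0.181, 0.0]
force: [-4.4, -0.2, 9.8]
grip_width: 0.298
```

Call:
apply_moves([
  [2.2, 0, 0, -0.08, 0],
  [2.2, 0, 0, 0, 0],
  [3.5, 0, 0, 0, 0],
  [4.5, 0, 0, 0, 0],
  [5, 0, 0, 0, 0],
  [5, 0, 0, 0, 0],
  [5, 0, 0, 0, 0],
])

```text
time_s: 10.93
eef_pos: [564.5, 144.8, 61.7]
ee_rot: [0.0, 0.984, -0.181, -0.0]
force: [-0.9, -0.6, 0.6]
grip_width: 0.584
```

Run:
```python
from h import *
wl("w10");cv2.imwrite("pics/sc10.png",ctrl.capture("scene")[:,:,::-1])
crop("pics/sc10.png",160,150,300,255,5,"pics/csc10.png")
```

```text
t 10.93 pos [564.5 144.8  61.7] yaw -0.3632 q6 1.98 F [-0.9 -0.6  0.6] M [-0.    0.02  0.  ] g 0.584
```

View pics/csc10.png

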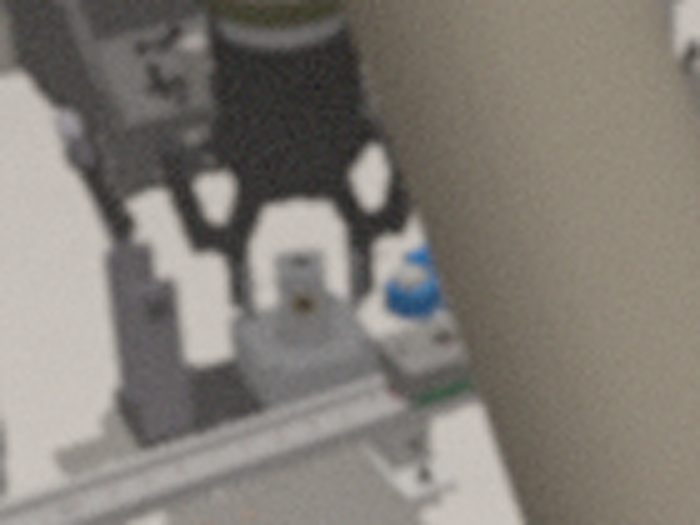

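View pics/w10.png

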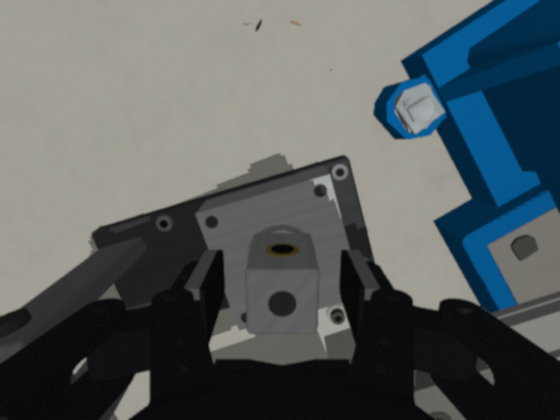

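Call:
apply_moves([
  [5, 0, 0, -1, 0],
  [5, 0, 0, -2, 0],
  [5, 0, 0, -3, 0],
  [5, 0, 0, -3.5, 0],
  [5, 0, 0, -3.5, 0],
  [5, 0, 0, -3.5, 0],
  [5, 0, 0, -3.5, 0],
  [5, 0, 0, 0, -0.1],
  [5, 0, 0, 0, -0.1],
  [5, 0, 0, 0, -0.09],
  [5, 0, 0, 0, 0],
  [5, 0, 0, 0, 0],
])

```text
time_s: 12.03
eef_pos: [564.4, 144.8, 262.3]
ee_rot: [-0.0, 0.999, -0.038, 0.0]
force: [0.1, -0.2, 0.5]
grip_width: 0.586
```

Run:
```python
from h import *
wl("w11")
```

```text
t 12.03 pos [564.4 144.8 262.3] yaw -0.0759 q6 1.7 F [ 0.1 -0.2  0.5] M [ 0.02  0.   -0.  ] g 0.586
```

View pics/w11.png

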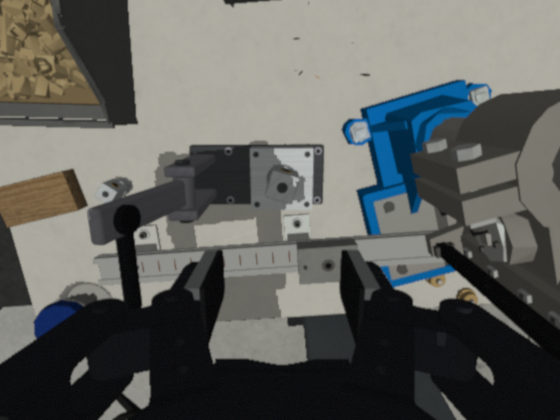

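Call:
apply_moves([
  [5, -2.0, -2.1, 0, 0],
  [5, -2.0, -2.1, 0, 0],
  [5, -2.0, -2.1, 0, 0],
  [5, -2.0, -2.1, 0, 0],
  [5, 0, 0, 0, 0],
  [5, 0, 0, 0, 0],
])

```text
time_s: 12.58
eef_pos: [490.3, 235.2, 262.2]
ee_rot: [-0.0, 0.999, -0.036, 0.0]
force: [1.7, 0.4, 0.1]
grip_width: 0.588
```

Run:
```python
from h import *
wl("w12")
```

```text
t 12.58 pos [490.3 235.2 262.2] yaw -0.0729 q6 1.88 F [1.7 0.4 0.1] M [-0.03 -0.05  0.02] g 0.588
```

View pics/w12.png

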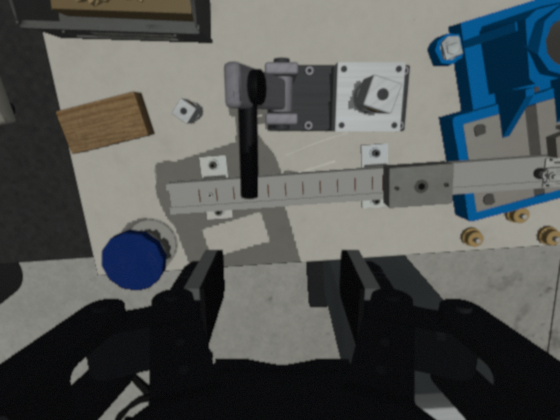

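```bash
cat > fx.py <<'E'
import numpy as np
phi=-0.073; N=np.array([564.4,144.8,0]); u=np.array([-np.sin(phi),np.cos(phi),0]); e=np.array([np.cos(phi),np.sin(phi),0]); Z=np.array([0,0,1.])
H=N+85*u+93*Z
def hp(th,b=45,r=80): return H+r*(-np.cos(th)*u+np.sin(th)*Z)-b*e
E
python3 - <<'E'
from h import *; from fx import *
i=pickle.load(open("w12.pkl","rb"));j=pickle.load(open("w11.pkl","rb"))
bias=np.array([0,-1.2,0])
for th in np.arange(1.65,2.0,.05):
    print(round(th,2),[np.round(proj("wrist",hp(th,b)+bias,i),1) for b in(68,20)],[np.round(proj("wrist",hp(th,b)+bias,j),1) for b in(60,20)],np.round(proj("wrist",hp(th,0,105)+bias,i),1), np.round(hp(th,50),1))
crop("pics/w12.png",210,45,330,205,4,"pics/v12.png")
crop("pics/w11.png",80,150,230,310,4,"pics/v11.png")
E
```

```text
1.65 [array([271.7, 197.3]), array([271.1, 121.1])] [array([151.9, 298.2]), array([146.1, 244.7])] [265.7  83.2] [521.2 239.5 172.7]
1.7 [array([265.6, 197.2]), array([264.7, 121. ])] [array([146.5, 297.9]), array([140.4, 244.5])] [255.9  83.3] [521.5 243.5 172.3]
1.75 [array([259.6, 197. ]), array([258.3, 121. ])] [array([141.2, 297.4]), array([134.9, 244.1])] [246.3  83.4] [521.8 247.4 171.7]
1.8 [array([253.6, 196.7]), array([252., 121.])] [array([136.1, 296.9]), array([129.6, 243.7])] [236.9  83.6] [522.1 251.3 170.9]
1.85 [array([247.8, 196.3]), array([245.9, 121. ])] [array([131.2, 296.2]), array([124.6, 243.2])] [227.8  83.8] [522.3 255.2 169.9]
1.9 [array([242.2, 195.9]), array([240. , 120.9])] [array([126.6, 295.3]), array([119.7, 242.6])] [219.  84.] [522.6 259.  168.7]
1.95 [array([236.8, 195.4]), array([234.3, 120.9])] [array([122.2, 294.4]), array([115.2, 241.9])] [210.6  84.3] [522.9 262.8 167.3]
2.0 [array([231.6, 194.9]), array([228.8, 120.8])] [array([118. , 293.3]), array([110.9, 241.1])] [202.6  84.6] [523.2 266.4 165.7]
```

View pics/v12.png

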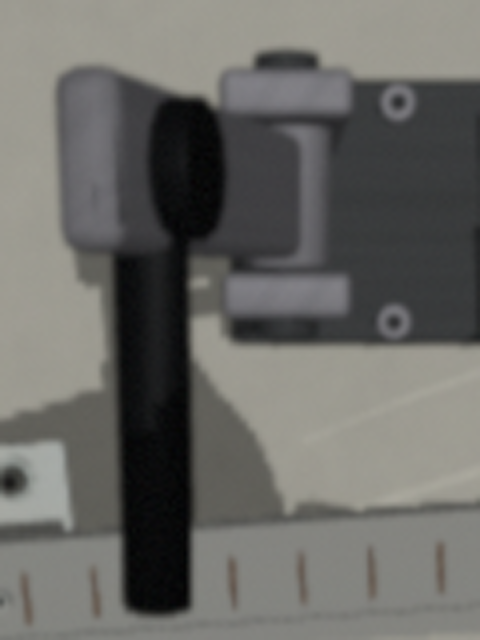

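View pics/v11.png

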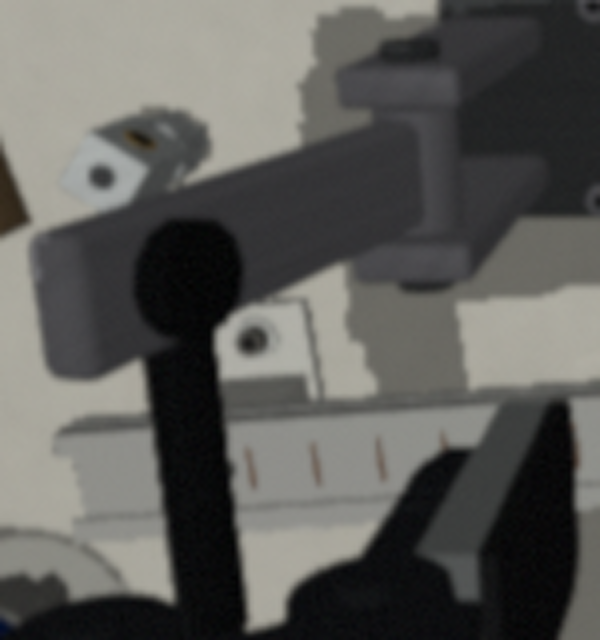

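Call:
apply_moves([
  [5, 1.45, -1.04, 0, 0],
  [5, 1.4, -1.04, 0, 0],
  [5, 0, 0, 1.5, 0],
  [5, 0, 0, 2.0, 0],
  [5, 0, 0, 0, 0],
  [5, 0, 0, 0, 0],
])

```text
time_s: 13.13
eef_pos: [521.1, 252.2, 226.4]
ee_rot: [0.0, 0.999, -0.038, -0.001]
force: [0.2, -0.7, 0.2]
grip_width: 0.585
```

Run:
```python
from h import *; from fx import *
i=wl("w13"); print(proj("wrist",hp(1.833,52)+[0,-1.2,0],i),hp(1.833,52))
```

```text
t 13.13 pos [521.1 252.2 226.4] yaw -0.0751 q6 1.89 F [ 0.2 -0.7  0.2] M [ 0.02  0.02 -0.03] g 0.585
[278.62238394 233.97216087] [520.25042242 254.0477816  170.26568885]
```

View pics/w13.png

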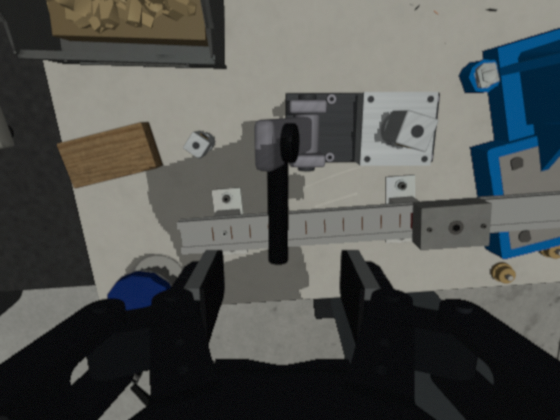

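Call:
apply_moves([
  [5, 0, -0.15, 2.0, 0],
  [5, 0, 0, 2.0, 0],
  [5, 0, 0, 1.6, 0],
  [5, 0, 0, 0.8, 0],
  [5, 0, 0, 0, 0],
])

```text
time_s: 13.6
eef_pos: [520.8, 254.2, 162.3]
ee_rot: [0.0, 0.999, -0.037, -0.001]
force: [0.0, 0.3, -0.7]
grip_width: 0.582
```

Run:
```python
from h import *; from fx import *
i=wl("w14")
```

```text
t 13.6 pos [520.8 254.2 162.3] yaw -0.0738 q6 1.9 F [ 0.   0.3 -0.7] M [-0.02  0.02 -0.01] g 0.582
```

View pics/w14.png

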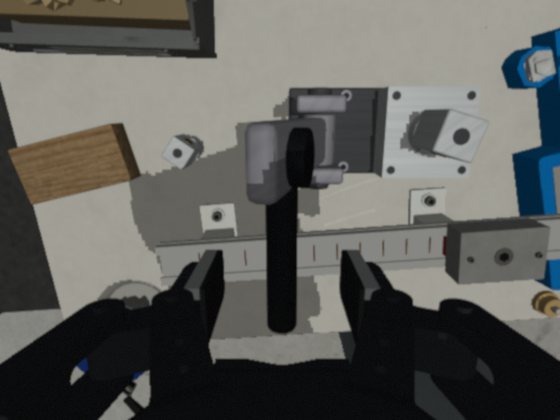

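Call:
apply_moves([
  [4, 0, 0, 0, 0],
  [3, 0, 0, 0, 0],
  [2, 0, 0, 0, 0],
  [1.4, 0, 0, 0, 0],
  [0.9, 0, 0, 0, 0],
  [0.9, 0, 0, 0, 0],
  [0.9, 0, 0, 0, 0],
  [0.9, 0, 0, 0, 0],
], squeeze=22)

```text
time_s: 14.32
eef_pos: [521.1, 254.6, 163.4]
ee_rot: [-0.0, 0.999, -0.037, 0.0]
force: [-0.8, -1.1, 5.4]
grip_width: 0.128
```

Run:
```python
import numpy as np
t=np.linspace(1.833,0.0,37); dy=8*np.diff(np.cos(t)); dz=-8*np.diff(np.sin(t))
for k in range(36): print(round(t[k+1],3),round(dy[k],2),round(dz[k],2))
```

```text
1.782 0.4 -0.1
1.731 0.4 -0.08
1.68 0.4 -0.05
1.629 0.41 -0.03
1.578 0.41 -0.01
1.527 0.41 0.01
1.477 0.41 0.03
1.426 0.4 0.05
1.375 0.4 0.07
1.324 0.4 0.09
1.273 0.39 0.11
1.222 0.39 0.13
1.171 0.38 0.15
1.12 0.37 0.17
1.069 0.36 0.19
1.018 0.35 0.2
0.967 0.34 0.22
0.916 0.33 0.24
0.866 0.32 0.26
0.815 0.3 0.27
0.764 0.29 0.29
0.713 0.27 0.3
0.662 0.26 0.31
0.611 0.24 0.33
0.56 0.23 0.34
0.509 0.21 0.35
0.458 0.19 0.36
0.407 0.17 0.37
0.356 0.15 0.38
0.306 0.13 0.39
0.255 0.11 0.39
0.204 0.09 0.4
0.153 0.07 0.4
0.102 0.05 0.4
0.051 0.03 0.41
0.0 0.01 0.41
```

Call:
apply_moves([
  [0.9, 0, 0.4, -0.1, 0],
  [0.9, 0, 0.4, -0.08, 0],
  [0.9, 0, 0.4, -0.05, 0],
  [0.9, 0, 0.41, -0.03, 0],
])

```text
time_s: 14.65
eef_pos: [519.9, 239.0, 165.8]
ee_rot: [-0.001, 0.999, -0.037, 0.001]
force: [0.5, 4.1, 0.1]
grip_width: 0.131
```

Run:
```python
from h import *
i=wl("w15")
```

```text
t 14.65 pos [519.9 239.  165.8] yaw -0.073 q6 1.87 F [0.5 4.1 0.1] M [ 0.82 -0.31  0.01] g 0.131
```

View pics/w15.png

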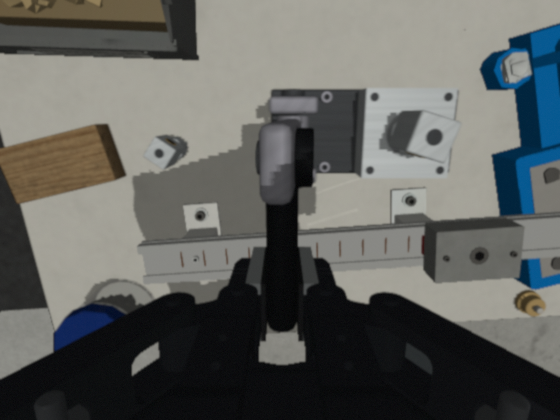

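The strap is following; the handle is pinched at (282,270). Going on round the arc.

Call:
apply_moves([
  [0.9, 0, 0.41, -0.01, 0],
  [0.9, 0, 0.41, 0.01, 0],
  [0.9, 0, 0.41, 0.03, 0],
  [0.9, 0, 0.4, 0.05, 0],
  [0.9, 0, 0.4, 0.07, 0],
  [0.9, 0, 0.4, 0.09, 0],
  [0.9, 0, 0.39, 0.11, 0],
  [0.9, 0, 0.39, 0.13, 0],
  [0.9, 0, 0.38, 0.15, 0],
  [0.9, 0, 0.37, 0.17, 0],
])

```text
time_s: 15.53
eef_pos: [516.7, 198.6, 157.1]
ee_rot: [0.0, 0.999, -0.037, -0.0]
force: [2.4, 4.7, 1.3]
grip_width: 0.129
```

Call:
apply_moves([
  [0.9, 0, 0.36, 0.19, 0],
  [0.9, 0, 0.35, 0.2, 0],
  [0.9, 0, 0.34, 0.22, 0],
  [0.9, 0, 0.33, 0.24, 0],
  [0.9, 0, 0.32, 0.26, 0],
  [0.9, 0, 0.3, 0.27, 0],
  [0.9, 0, 0.29, 0.29, 0],
  [0.9, 0, 0.27, 0.3, 0],
  [0.9, 0, 0.26, 0.31, 0],
  [0.9, 0, 0.24, 0.33, 0],
])

```text
time_s: 16.37
eef_pos: [514.4, 168.3, 130.9]
ee_rot: [-0.0, 0.999, -0.037, -0.0]
force: [0.9, 3.9, 1.1]
grip_width: 0.131
```

Call:
apply_moves([
  [0.9, 0, 0.23, 0.34, 0],
  [0.9, 0, 0.21, 0.35, 0],
  [0.9, 0, 0.19, 0.36, 0],
  [0.9, 0, 0.17, 0.37, 0],
  [0.9, 0, 0.15, 0.38, 0],
  [0.9, 0, 0.13, 0.39, 0],
  [0.9, 0, 0.11, 0.39, 0],
  [0.9, 0, 0.09, 0.4, 0],
])

```text
time_s: 17.03
eef_pos: [513.6, 155.6, 101.1]
ee_rot: [0.0, 0.999, -0.037, -0.0]
force: [-0.3, 4.1, 2.1]
grip_width: 0.13
```

Run:
```python
from h import *
from fx import *
i=wl("w16");print(hp(.204,52)-[0,0,8])
```

```text
t 17.03 pos [513.6 155.6 101.1] yaw -0.0732 q6 1.72 F [-0.3  4.1  2.1] M [ 0.69  0.11 -0.03] g 0.13
[513.02415874 155.23376975 101.20703978]
```

View pics/w16.png

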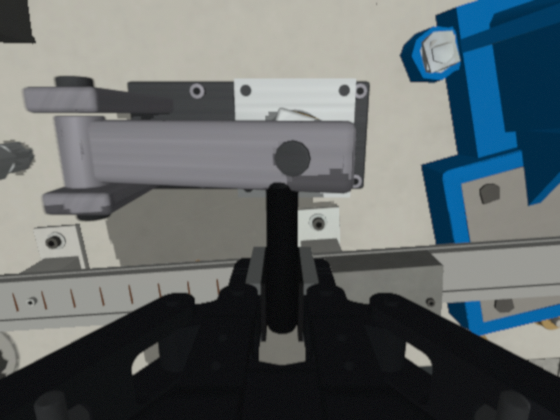

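Call:
apply_moves([
  [0.9, 0, 0.07, 0.4, 0],
  [0.9, 0, 0.05, 0.4, 0],
  [0.9, 0, 0.02, 0.2, 0],
  [0.9, 0, 0, 0, 0],
])

```text
time_s: 17.42
eef_pos: [513.4, 154.2, 90.9]
ee_rot: [0.0, 0.999, -0.037, -0.0]
force: [0.1, 2.5, -1.9]
grip_width: 0.125
```

Call:
apply_moves([
  [0.9, 0, 0.02, 0.2, 0],
  [0.9, 0, 0.01, 0.15, 0],
  [0.9, 0, 0, 0, 0],
])

```text
time_s: 17.67
eef_pos: [513.4, 154.0, 87.8]
ee_rot: [0.0, 0.999, -0.037, -0.0]
force: [-0.2, 1.8, -0.5]
grip_width: 0.134
```

Call:
apply_moves([
  [0.9, 0, 0, 0.1, 0],
  [0.9, 0, 0, 0.1, 0],
  [0.9, 0, 0, 0, 0],
])

```text
time_s: 17.92
eef_pos: [513.5, 154.0, 85.9]
ee_rot: [0.0, 0.999, -0.037, -0.0]
force: [-1.0, 2.0, 0.5]
grip_width: 0.126
```

Call:
apply_moves([
  [0.9, 0, 0, 0.08, 0],
  [0.9, 0, 0, 0.06, 0],
  [0.9, 0, 0, 0, 0],
  [0.9, 0, 0, 0, 0],
])

```text
time_s: 18.25
eef_pos: [513.5, 153.9, 84.5]
ee_rot: [0.0, 0.999, -0.037, -0.0]
force: [-1.4, 0.8, 1.1]
grip_width: 0.127
```

Call:
apply_moves([
  [0.9, 0, 0, 0.05, 0],
  [0.9, 0, 0, 0.05, 0],
  [0.9, 0, 0, 0, 0],
  [0.9, 0, 0, 0, 0],
])

```text
time_s: 18.58
eef_pos: [513.4, 154.0, 83.5]
ee_rot: [0.0, 0.999, -0.037, -0.0]
force: [-2.8, -0.4, 1.9]
grip_width: 0.127
```

Run:
```python
from h import *
for k in range(3):
    i=wl("w17")
cv2.imwrite("pics/sc17.png",ctrl.capture("scene")[:,:,::-1])
crop("pics/sc17.png",150,150,290,255,5,"pics/csc17.png")
crop("pics/w17.png",100,60,380,220,2.8,"pics/v17.png")
```

```text
t 18.58 pos [513.4 154.   83.5] yaw -0.0732 q6 1.72 F [-2.8 -0.4  1.9] M [0.21 0.28 0.06] g 0.127
t 18.63 pos [513.5 154.   83.5] yaw -0.0732 q6 1.72 F [-2.6 -1.3  1.8] M [ 0.15  0.35 -0.03] g 0.133
t 18.68 pos [513.5 153.9  83.5] yaw -0.0732 q6 1.72 F [-2.7 -0.3  2. ] M [ 0.09  0.31 -0.04] g 0.129
```

View pics/csc17.png

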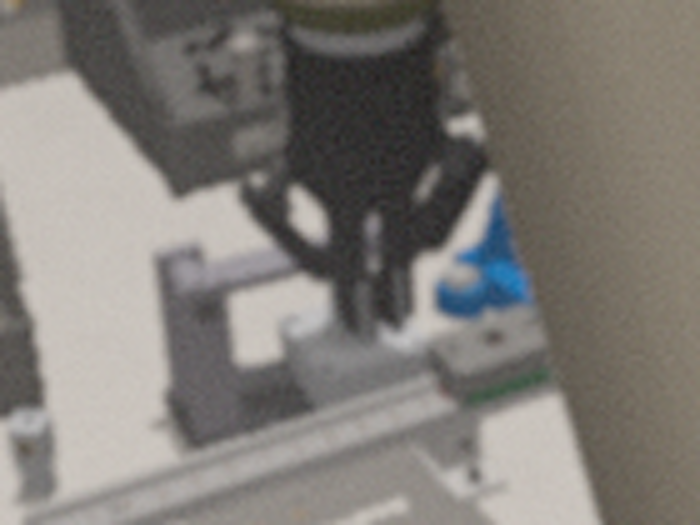

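View pics/v17.png

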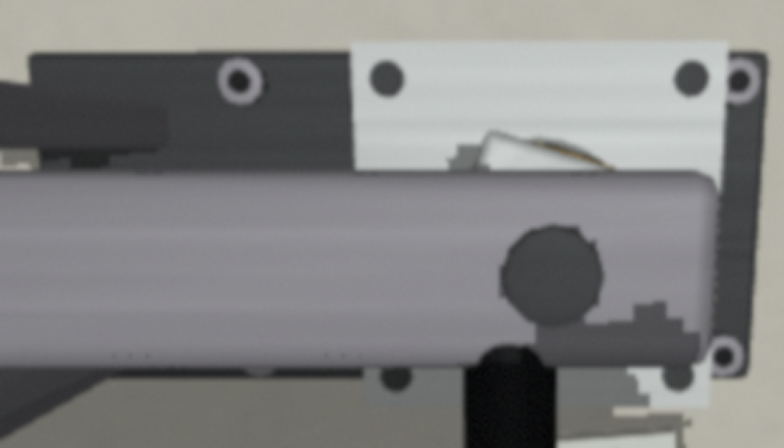

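Call:
apply_moves([
  [1.5, 0, 0, 0, 0],
  [2.5, 0, 0, 0, 0],
  [3.5, 0, 0, 0, 0],
  [3.5, 0, 0, 0, 0],
  [3.5, 0, 0, 0, 0],
])

```text
time_s: 19.2
eef_pos: [513.6, 154.0, 83.6]
ee_rot: [0.0, 0.999, -0.037, 0.0]
force: [-0.4, 0.4, -0.4]
grip_width: 0.403
```

Call:
apply_moves([
  [3.5, 0, 0, -0.5, 0],
  [3.5, 0, 0, -1, 0],
  [3.5, 0, 0, -2, 0],
  [3.5, 0, 0, -3, 0],
  [3.5, -1, 0, -3, 0],
  [3.5, -2, 0, -3, 0],
  [3.5, -2, 0, 0, 0],
  [3.5, 0, 0, 0, 0],
  [3.5, 0, 0, 0, 0],
])

```text
time_s: 19.95
eef_pos: [463.5, 157.8, 209.7]
ee_rot: [-0.0, 0.999, -0.036, 0.001]
force: [1.0, -0.9, 0.0]
grip_width: 0.413
```

Run:
```python
from h import *
from fx import *
i=wl("w18")
for th in(-.03,0,.045,.1): print(th,[np.round(proj("wrist",hp(th,b,r)+[0,-1.2,0],i),1) for b,r in((68,80),(15,80),(0,105))])
for n in("scene","top"):
    cv2.imwrite(f"pics/{n}18.png",ctrl.capture(n)[:,:,::-1])
crop("pics/scene18.png",120,130,320,290,4,"pics/csc18.png")
```

```text
t 19.95 pos [463.5 157.8 209.7] yaw -0.0728 q6 1.73 F [ 1.  -0.9  0. ] M [-0.   -0.02  0.  ] g 0.413
-0.03 [array([282.7, 159.1]), array([282.8,  80.4]), array([320.3,  56.7])]
0 [array([282.8, 159.5]), array([282.9,  80.1]), array([320.9,  56. ])]
0.045 [array([282.7, 160.2]), array([282.8,  79.6]), array([321.5,  54.8])]
0.1 [array([282.2, 161. ]), array([282.3,  79. ]), array([321.9,  53.3])]
```

View pics/w18.png

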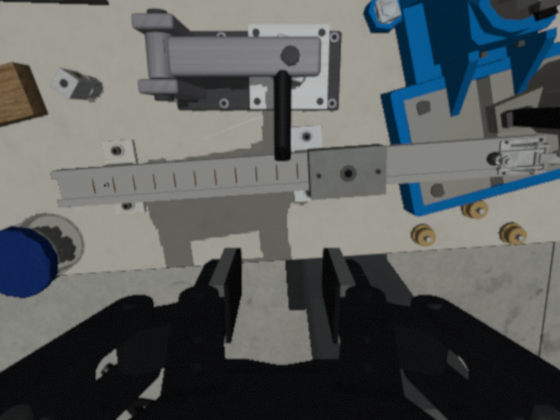

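View pics/csc18.png

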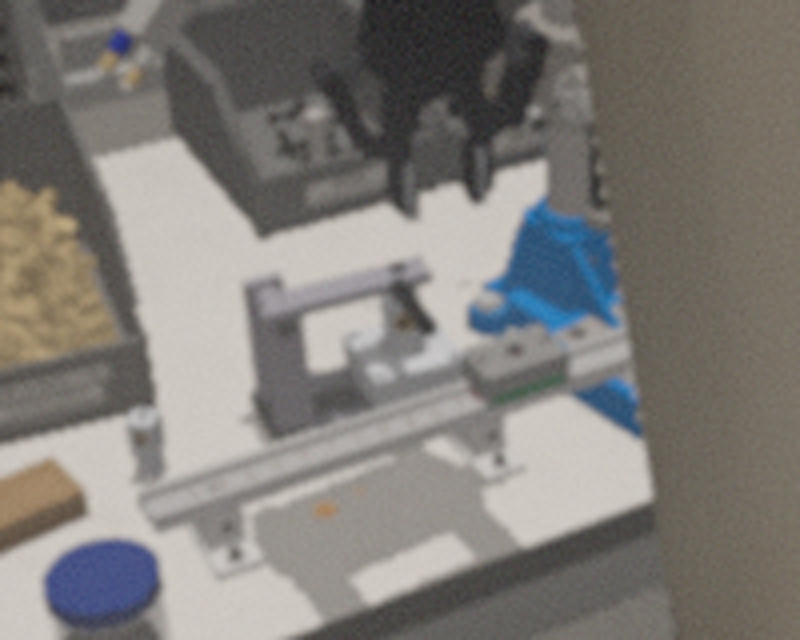

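Call:
apply_moves([
  [0.0, 2.6, 0.03, 0, 0],
  [0.0, 2.6, 0.03, 0, 0],
  [0.0, 0, 0, 2.0, 0],
  [0.0, 0, 0, 2.5, 0],
  [0.0, 0, 0, 2.5, 0],
  [0.0, 0, 0, 1.5, 0],
  [0.0, 0, 0, 0, 0],
  [0.0, 0, 0, 0, 0],
])

```text
time_s: 20.77
eef_pos: [515.6, 153.1, 123.1]
ee_rot: [0.0, 0.999, -0.037, -0.001]
force: [0.9, -0.2, -0.5]
grip_width: -0.001
```

Run:
```python
from h import *
print(ctrl.tip_extent)
i=wl("w19")
```

```text
11.0
t 20.77 pos [515.6 153.1 123.1] yaw -0.0735 q6 1.72 F [ 0.9 -0.2 -0.5] M [ 0.02 -0.03 -0.05] g -0.001
```

View pics/w19.png

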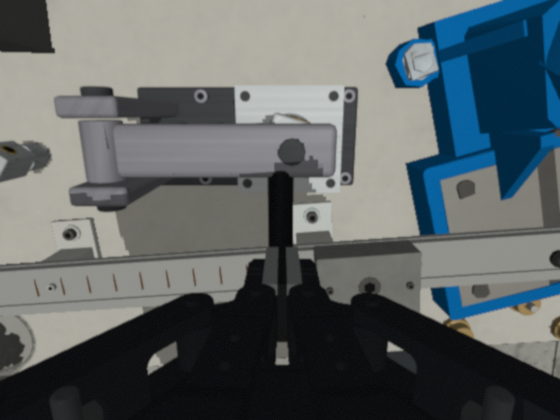

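Fingers are centred over the handle; feel down gently for its height and the spring.

Call:
apply_moves([
  [0.0, 0, 0, 0.5, 0],
  [0.0, 0, 0, 0.4, 0],
  [0.0, 0, 0, 0.2, 0],
  [0.0, 0, 0, 0, 0],
])

```text
time_s: 21.15
eef_pos: [515.3, 153.3, 112.4]
ee_rot: [0.0, 0.999, -0.037, -0.0]
force: [-0.0, 0.3, -0.1]
grip_width: -0.001
```

Call:
apply_moves([
  [0.0, 0, 0, 0.1, 0],
  [0.0, 0, 0, 0, 0],
])

```text
time_s: 21.32
eef_pos: [515.5, 153.3, 111.7]
ee_rot: [-0.0, 0.999, -0.037, 0.0]
force: [-0.2, -0.1, 0.4]
grip_width: 0.0
```

Call:
apply_moves([
  [0.0, 0, 0, 0.1, 0],
  [0.0, 0, 0, 0, 0],
])

```text
time_s: 21.48
eef_pos: [515.5, 153.3, 110.6]
ee_rot: [-0.0, 0.999, -0.037, 0.0]
force: [-0.3, 0.2, -0.1]
grip_width: 0.002
```

Call:
apply_moves([
  [0.0, 0, 0, 0.05, 0],
  [0.0, 0, 0, 0, 0],
])

```text
time_s: 21.65
eef_pos: [515.5, 153.3, 110.2]
ee_rot: [-0.0, 0.999, -0.037, 0.0]
force: [0.9, -0.5, -0.1]
grip_width: 0.001
```

Call:
apply_moves([
  [0.0, 0, 0, 0.05, 0],
  [0.0, 0, 0, 0, 0],
])

```text
time_s: 21.82
eef_pos: [515.5, 153.3, 109.7]
ee_rot: [0.0, 0.999, -0.037, 0.0]
force: [-0.6, -0.3, 1.3]
grip_width: -0.001
```

Call:
apply_moves([
  [0.0, 0, 0, 0.05, 0],
  [0.0, 0, 0, 0, 0],
])

```text
time_s: 21.98
eef_pos: [515.5, 153.2, 109.2]
ee_rot: [0.0, 0.999, -0.037, 0.0]
force: [-0.5, -0.1, 2.1]
grip_width: 0.004
```

Call:
apply_moves([
  [0.0, 0, 0, 0.05, 0],
  [0.0, 0, 0, 0, 0],
])

```text
time_s: 22.15
eef_pos: [515.5, 153.3, 108.7]
ee_rot: [0.0, 0.999, -0.037, 0.0]
force: [-0.5, -1.1, 2.3]
grip_width: -0.002
```

Call:
apply_moves([
  [0.0, 0, 0, 0.05, 0],
  [0.0, 0, 0, 0, 0],
])

```text
time_s: 22.32
eef_pos: [515.5, 153.2, 108.1]
ee_rot: [0.0, 0.999, -0.037, 0.0]
force: [-1.6, -0.9, 2.8]
grip_width: -0.001
```

Call:
apply_moves([
  [0.0, 0, 0, -0.5, 0],
  [0.0, 0, 0, -1, 0],
  [0.0, 0, 0, -2, 0],
  [0.0, 0, 0, -3, 0],
  [0.0, -1, 0, -3, 0],
  [0.0, -2, 0, -3, 0],
  [0.0, -3, 0, 0, 0],
  [0.0, -3, 0, 0, 0],
  [0.0, 0, 0, 0, 0],
  [0.0, 0, 0, 0, 0],
])

```text
time_s: 23.15
eef_pos: [425.1, 160.1, 234.2]
ee_rot: [-0.0, 0.999, -0.036, 0.001]
force: [0.2, -0.3, 0.4]
grip_width: -0.001
```

Run:
```python
from h import *
i=wl("w20")
for n in("scene","top"):
    cv2.imwrite(f"pics/{n}20.png",ctrl.capture(n)[:,:,::-1])
crop("pics/scene20.png",150,170,280,265,6,"pics/csc20.png")
```

```text
t 23.15 pos [425.1 160.1 234.2] yaw -0.0725 q6 1.74 F [ 0.2 -0.3  0.4] M [0.03 0.02 0.04] g -0.001
```

View pics/w20.png

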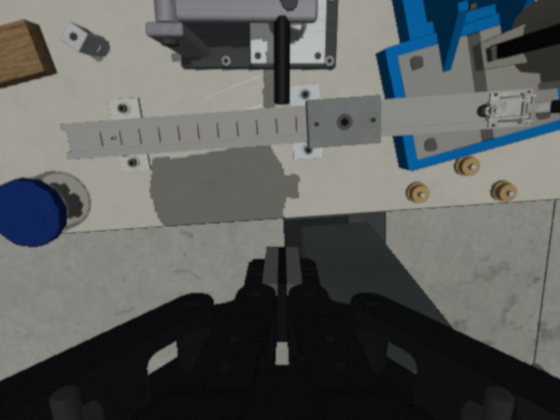

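View pics/csc20.png

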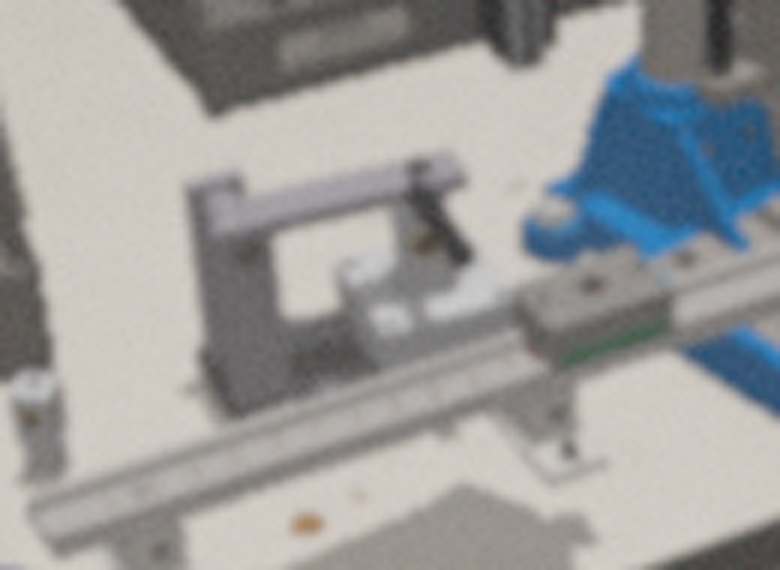

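View pics/top20.png

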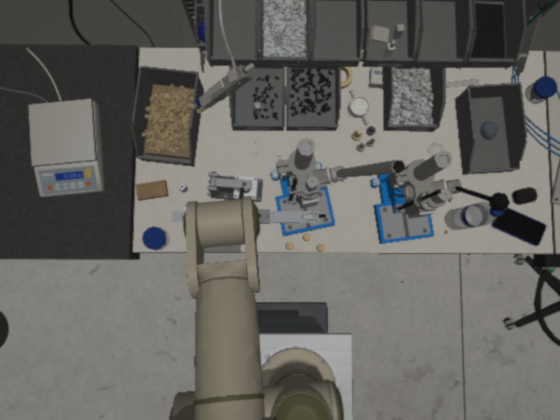

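The strap is level with its pad on the valve body (scene crop around (415,210)). The arm is clear, and the bystanders are at the same pixels as at the start. Handing in.

Run:
```python
from rig import ctrl
print(ctrl.finish_job())
```

```text
the job is handed in; nothing more can be done
None
```

The valve body is fully seated in the nest with the clamp strap closed on it, and the job was handed in at about 23 s with the arm clear.

- **Part and nest:** I took the larger valve body from in front of the feed track. The rib could be seen in the nest through the wrist camera, at about -0.36 rad in world yaw. I lined the slot up with it before lowering, so the part dropped over the rib on the way down and needed no searching turn.
- **Seating:** The part went down freely until it met the floor, with about 10 N at the end. That was 12.1 mm above its height on the bench, against 12 mm for fully seated and 19 mm for standing on the rib.
- **Clamp:** I pinched the handle, led the strap round to level, let go and lifted clear. The first force readings near level were ambiguous, because hinge friction masks the pad spring. I checked again by lowering closed fingertips lightly onto the handle: they touched at a height matching angle 0. The resistance rose gradually to 2.8 N over about 2 mm, leaving the strap at about -0.02 rad.
- **Last pictures:** The strap lies level on the part and the robot touches nothing. The offcut, jar, turned parts and smaller look-alike show no movement by eye. No check failed; the cameras disagreed by about 2 mm on the nest position, so I used the wrist camera, corrected with the held part.

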